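# Pop open the sample hatch of the bench photometer

## Task

Press the blue sample hatch of the photometer down once with the fingertips, gently, at its ring mark, and let it go so that its push-push latch releases and the hatch pops up on its own. Keep clear of it and watch that it stays fully open for two seconds. Do not grip or lift anything, do not push the open hatch back, and leave the photometer, the two reagent bottles and the half lemon where they stand.

Things in the scene. Friction and masses are not known exactly. Their poses are not given: they have to be found in the camera images.
- hatch (a joint): Hatch angle (rad). 0 = latched shut, level; negative = pressed in (end stop -0.135, 8 mm down at the mark); 1.3 = fully open, nearly upright, held by its spring. Pressed past about -0.07 (4 mm at the mark) and let up, it springs open by itself, following the finger; a shallower press leaves it latched; pressing the open hatch down latches it again. Takes about 2 N, up to the rigid end stop.
- hatch_press (a point): White ring mark, 20 mm across, on top of the sample hatch: the place to press. The hatch is a rigid blue plate 77 x 92 x 8 mm, level in the photometer's top, its upper face 93 mm above the bench at the start. The mark lies 60 mm from the hinge line, 17 mm from the free edge, half-way along the 92 mm width, and moves with the hatch.
- hatch_hinge (a point): Middle of the hatch's hinge line, level with its underside. The horizontal direction from here to the ring mark points to the photometer's front (screen side); the opening hatch swings up and away from that side, its free edge 77 mm from the hinge.
- meter: Bench photometer: white case 205 mm deep, 168 wide, 94 high, 1.8 kg, loose on four rubber feet. Origin on the bench under its centre; x axis points from its sloping grey panel (blue screen, green and blue keys) to the hatch hinge, z up. The ring mark is 25 mm along +x. White cheeks as high as the hatch stand 50 to 84 mm either side of the middle; the panel is lower.
- blue_bottle: Small reagent bottle with blue contents and blue cap, 48 mm across, 86 mm high, loose; origin at the centre of its underside. Not to be moved.
- pink_bottle: Same bottle with pink contents. Not to be moved.
- lemon: Half a lemon lying cut side down, 60 mm across, 36 mm high, loose; origin at the centre of its underside. Not to be moved.

How it is judged:
On the way, in this order (a step that is already met when the one before it is completed fails the run):
1. the hatch is pressed in by the fingers (value of joint hatch below -0.05 rad and contact force between the fingers and hatch above 0.3 N), for 0.05 s.
2. the hatch has popped fully open and stays open for 1.5 s with nothing touching it (value of joint hatch above 1.1 rad and contact force between each of the arm, the fingers and hatch below 0.1 N), for 1.5 s.
At the end, for the whole second after the job is handed in: The hatch stands open at more than 1.1 rad and at rest, after one press and at least 1.5 s untouched; photometer, bottles and lemon are within 20 mm of where they began (value of joint hatch above 1.1 rad and velocity of joint hatch between -0.1 and 0.1 rad/s and distance of each of meter, blue_bottle, pink_bottle, lemon from where it was at the start of the episode below 0.02 m and linear speed of meter below 0.02 m/s).
It fails at once if the photometer is lifted, tipped or shoved more than 20 mm (distance of meter from where it was at the start of the episode above 0.02 m or angle between meter's own z axis and vertical above 0.1 rad).
It fails at once if a bottle or the lemon is moved more than 20 mm (distance of any of blue_bottle, pink_bottle, lemon from where it was at the start of the episode above 0.02 m).
It fails at once if the hatch is pressed with more than 40 N (contact force between the fingers and hatch above 40 N).
It fails at once if the popped hatch is pushed back down (value of joint hatch above 0.15 rad and velocity of joint hatch below -0.5 rad/s and contact force between the fingers and hatch above 1 N).
It fails at once if the open hatch is gripped or pushed (value of joint hatch above 1.1 rad and contact force between the fingers and hatch above 3 N).
It also fails if it takes over 32 s, if anything falls off the work surface, if the arm or the gripper's body presses on something with over 40 N, if the wrist force passes 120 N, or if a joint passes its speed limit or range.

## Robot

A 6-joint arm with a two-finger parallel gripper is mounted at the origin on the work surface. World frame = base frame: x ahead of the robot, y to its left, z up, the work surface at z = 0. Lengths are in m, angles in rad, forces in N, time in s.
With the tool pointing down it reaches from about 0.375 to 0.925 m from the base axis. Payload 5.7 kg.
Tool frame: the origin (TCP) lies at the very end of the fingers, on their centre line; the grasp point (between the pads) lies 19 mm behind it; x points along the fingers, y is the direction in which the jaws open and shut, and the axes are right-handed (so a half turn about x gives the same grasp; the last joint's range is limited). The gripper opens to 88 mm and grips with 3 to 60 N. Pads are 20 mm wide; open, the fingers measure 115 mm over their backs; the gripper's body (75 mm by 178 mm) begins 61 mm behind the grasp point.
Start: joints at [-1.389, 0.359, 1.51, -0, 1.272, -0.115], TCP at [0.175, -0.574, 0.223] pointing down, gripper open.
Joint ranges: [-2.97, 2.97], [-1.01, 2.36], [0.21, 2.38], [-0.96, 4.11], [0.2, 2.71], [-2.98, 2.98]. Speed limits (rad/s): [2.39, 2.39, 3.14, 3.14, 3.14, 3.14].

## Interface

Orientations are given as [roll, pitch, yaw] about the fixed x, y, z axes, in that order (R = Rz(yaw) Ry(pitch) Rx(roll)).
In Python, from rig import arm, kinematics, read_camera, close_job, monitor gives the robot as it stands. Calls block until the motion is done:
- arm.reach(position, orientation): joint-space move of the TCP to a pose.
- arm.move_straight(position, ori=None, vel=0.15): straight line of the TCP; ori=None keeps the orientation; vel is the mean speed in m/s.
- arm.move_j(angles): joint-space move.
- arm.move_gripper(opening, strength=None): opening from 0.0 (shut) to 1.0 (fully open); strength is the grip in N (None keeps the last); returns when the fingers have stopped.
- arm.wait(seconds).
- kinematics.inverse_kinematics(position, orientation): joint angles nearest the present ones, or None.
- read_camera(name): name is "side" or "top"; returns a dict with "image" (400x640x3 uint8, red, green, blue), "depth" (400x640 float32, m along the optical axis (not along the pixel's ray), 0 where there is no reading), "K" (3x3 intrinsics, pixels), "k1" (the pictures are not rectified: a ray, as slopes to the right and down, at radius r is drawn at 1 + k1 r^2 times it, then the intrinsics apply), "R" (3x3) and "t" (3): a world point X has camera coordinates R X + t. Camera axes: x right, y down, z forward; pixel columns grow to the right and rows downward; lengths in m; the calibration is good to about 2 mm. A picture is of the moment at which its call begins.
A pose or a line that the arm cannot do raises arm.PlanningError and nothing moves.
- close_job(): hands the job in, once; it reports no verdict.
Readings, each from a call of its own:
- monitor.read_time_s(): time.
- monitor.read_joint_pos(): joint angles.
- monitor.read_qvel(): joint speeds.
- monitor.read_joint_efforts(): joint torques, N m.
- monitor.read_eef_pos(): TCP position.
- monitor.read_tool_rot(): TCP orientation.
- monitor.read_ft_force(): force on the tool from outside, world axes, zero at the start.
- monitor.read_wrist_torque(): the same for the moment, N m.
- monitor.read_opening(): opening from 0.0 (shut) to 1.0 (fully open).
Only numpy, scipy, OpenCV 4.12 (cv2) and the standard library are available. Lean on these libraries where they do the work, as an engineer would, in place of code of your own. Each camera call takes 0.05 s, during which the arm holds its last target. There are 200 camera calls.

## Working session

There is one attempt and no reset: what is moved stays moved. The work goes in short steps, each a Python script; the robot and the scene stay as the last script left them, time stands still between calls to the robot, and variables do not carry over. Pictures are saved under pics/ and viewed, about 8 in all and at most 12, crops included, and the job is handed in when it is done.

```bash
mkdir -p pics; cat > h.py <<'E'
import numpy as np, cv2
from rig import arm, kinematics, read_camera, close_job, monitor
def world(c,u,v,win=1,z=None):
    K=c["K"]; d=cv2.undistortPoints(np.array([[[u,v]]],float),K,np.array([c["k1"],0,0,0,0.]))[0,0]
    ray=np.array([d[0],d[1],1.])
    R,t=np.array(c["R"]),np.array(c["t"]); o=-R.T@t; w=R.T@ray
    if z is not None: return o+w*(z-o[2])/w[2]
    p=c["depth"][int(v)-win:int(v)+win+1,int(u)-win:int(u)+win+1]; p=p[p>0]
    return o+w*np.median(p)
E
python3 - <<'E'
from h import *
import pickle
for n in("top","side"):
    c=read_camera(n); pickle.dump(c,open(n+".pkl","wb"))
    cv2.imwrite(f"pics/{n}0.png",c["image"][:,:,::-1]); print(n,c["K"],c["k1"],-np.array(c["R"]).T@c["t"])
print(monitor.read_time_s(),monitor.read_tool_rot())
E
```

```text
top [[494.03349284   0.         319.9885205 ]
 [  0.         494.03349284 196.82689003]
 [  0.           0.           1.        ]] -0.07130071398979436 [0.42906696 0.05220212 1.14671946]
side [[382.6053454    0.         317.67889033]
 [  0.         382.6053454  205.17682702]
 [  0.           0.           1.        ]] -0.07893141092748097 [ 0.31113709 -0.633431    0.50465991]
0.1 [-1.69668411  1.56919154  1.74174343]
```

View pics/top0.png

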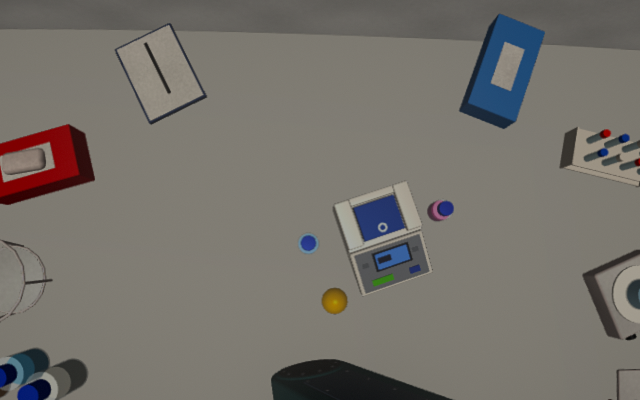

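View pics/side0.png

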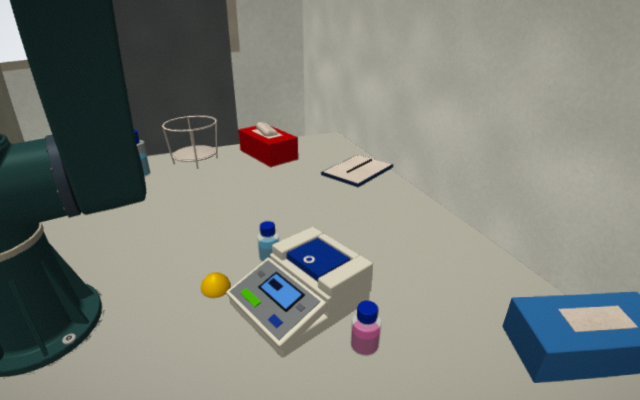

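The top view shows the ring near (382,227) with the panel towards the image bottom, and bottles at (309,243) and (443,209). In the side view the ring is near (309,260). I'll enlarge the crops to read it more closely.

```bash
python3 - <<'E'
from h import *
import pickle
c=pickle.load(open("top.pkl","rb"));s=pickle.load(open("side.pkl","rb"))
a=cv2.resize(c["image"][170:300,330:440,::-1],None,fx=4,fy=4,interpolation=cv2.INTER_CUBIC)
cv2.imwrite("pics/crop.png",a)
def ring(c,x0,x1,y0,y1):
    im=c["image"][y0:y1,x0:x1].astype(int); w=im[:,:,0]-20; w=np.where(im[:,:,0]>90,im[:,:,0],0)
    y,x=np.mgrid[y0:y1,x0:x1]; return (w*x).sum()/w.sum(),(w*y).sum()/w.sum()
for n,cc,b in(("top",c,(374,391,219,236)),("side",s,(301,318,253,267))):
    u,v=ring(cc,*b);print(n,u,v,world(cc,u,v,z=.093),world(cc,u,v,win=3))
for n,u,v in(("blue",308,243),("pink",446,208),("lemon",335,300)):print(n,world(c,u,v))
for n,u,v in(("blueS",267,228),("pinkS",367,310)):print(n,world(s,u,v))
E
```

```text
top 383.54313398624714 228.63617420295895 [ 0.49297006 -0.10924902  0.093     ] [ 0.49290587 -0.10908683  0.09405853]
side 308.5660504959423 259.1127141568981 [ 0.49586225 -0.10406996  0.093     ] [ 0.49570924 -0.10450842  0.09334097]
blue [0.45869993 0.05170465 0.08729008]
pink [ 0.54158952 -0.2472434   0.08573967]
lemon [ 0.33527837 -0.01149553  0.03430098]
blueS [0.4556499  0.04083612 0.08457177]
pinkS [ 0.53755314 -0.25206696  0.08654788]
```

View pics/crop.png

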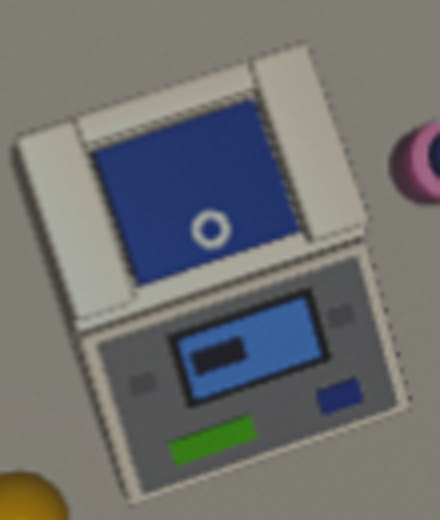

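The ring in the crop is at (210,230), i.e. pixel (382.2,227.3), so it lies at about (0.496,-0.105). The hatch corners in the crop are (93,153), (252,98), (302,234) and (138,286). Next I compute the yaw, shut the gripper and hover.

```bash
cat >> h.py <<'E'
def ori(yaw,s=1):
    from scipy.spatial.transform import Rotation as Ro
    x=np.array([0,0,-1.]); y=s*np.array([-np.sin(yaw),np.cos(yaw),0])
    return Ro.from_matrix(np.c_[x,y,np.cross(x,y)]).as_euler("xyz")
E
python3 - <<'E' 2>&1 | grep -v Warn
from h import *
import pickle
c=pickle.load(open("top.pkl","rb"))
w=lambda u,v:world(c,330+(u+.5)/4-.5,170+(v+.5)/4-.5,z=.093)
bl,br,fr,fl=[w(*p) for p in((93,153),(252,98),(302,234),(138,286))]
ring=w(210,230); d=(bl+br-fl-fr)/2; e=(fl+bl-fr-br)/2
yaw=np.arctan2(d[1],d[0]); yaw2=np.arctan2(-e[0],e[1])
print("ring",ring,"yaw",yaw,yaw2,"len",np.linalg.norm(d),np.linalg.norm(e),"free mid",(fl+fr)/2)
yaw=(yaw+yaw2)/2
p=[.4957,-.1053]
q0=monitor.read_joint_pos()
best=None
for s in(1,-1):
    o=ori(yaw,s); q=kinematics.inverse_kinematics([*p,.15],o); print(s,o,q)
    if q is not None and (best is None or np.abs(q-q0).max()<best[0]): best=(np.abs(q-q0).max(),o)
np.save("o.npy",np.r_[p,yaw,best[1]])
arm.move_gripper(0.0,10)
arm.reach([*p,.15],best[1])
print(monitor.read_eef_pos(),monitor.read_ft_force(),monitor.read_opening(),monitor.read_time_s())
s=read_camera("side");cv2.imwrite("pics/hover.png",s["image"][:,:,::-1])
E
```

```text
ring [ 0.49613781 -0.10616426  0.093     ] yaw 0.35148478118849574 0.3420799062244232 len 0.07645096909552243 0.09221947993857026 free mid [ 0.48024299 -0.11185452  0.093     ]
1 [-0.34678234  1.57079633  0.        ] [-0.3456994   0.30916938  1.79565364  0.          1.03676963 -2.26327807]
-1 [2.79481031 1.57079633 0.        ] [-0.3456994   0.30916938  1.79565364  0.          1.03676963  0.87831459]
[ 0.4959285  -0.10616973  0.1501576 ] [-0.22312666 -0.71030134  0.1304459 ] 0.004416834284200091 3.5
```

View pics/hover.png

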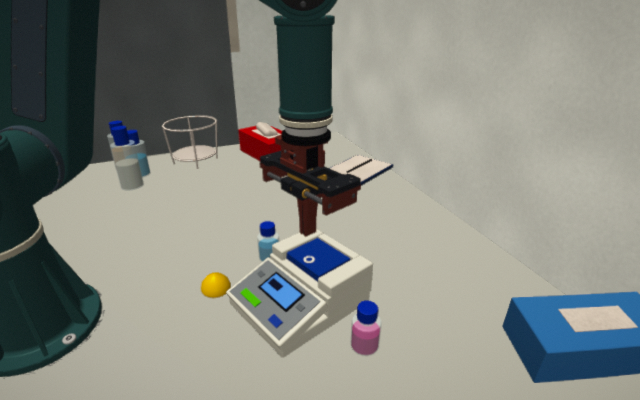

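The shut fingertips, at about (308,234), hang directly above the ring at (309,260), with the jaw axis along the hatch width. The measured hatch size, 76 x 92 mm, matches. Now I press in 1 mm steps with force feedback, then retreat up and towards the front.

```bash
python3 - <<'E' 2>&1 | grep -v Warn
from h import *
a=np.load("o.npy"); p=a[:2]; yaw=a[2]; o=a[3:]
arm.move_straight([*p,.098],o,vel=.08); arm.wait(.2)
fz=lambda:np.mean([monitor.read_ft_force()[2] for _ in range(3)])
f0=fz(); z=.098; zc=None; print("f0",f0)
while z>.082:
    z-=.001; arm.move_straight([*p,z],o,vel=.03); arm.wait(.05)
    f=fz()-f0; ze=monitor.read_eef_pos()[2]; print(round(z,4),round(ze,4),round(f,2))
    if zc is None and f>1.0: zc=z
    if f>8 or (zc and zc-z>=.0055): break
arm.wait(.15)
if zc:
    front=-np.array([np.cos(yaw),np.sin(yaw)])
    arm.move_straight([*(p+front*.02),.13],o,vel=.12)
    arm.move_straight([*(p+front*.09),.22],o,vel=.2)
    arm.wait(.5)
print(monitor.read_eef_pos(),monitor.read_time_s())
s=read_camera("side");cv2.imwrite("pics/after.png",s["image"][:,:,::-1])
E
```

```text
f0 -0.07761846024912787
0.097 0.0971 -0.03
0.096 0.096 0.68
0.095 0.095 0.4
0.094 0.094 1.43
0.093 0.0931 2.4
0.092 0.092 2.65
0.091 0.091 1.88
0.09 0.0899 2.51
0.089 0.0889 1.73
0.088 0.088 2.23
[ 0.41109363 -0.13578542  0.2197763 ] 9.4583
```

View pics/after.png

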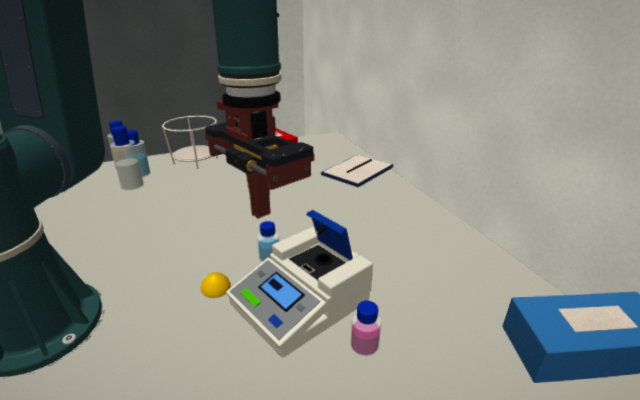

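The hatch stands open, with its free edge running from (309,213) to (351,258), and the fingers are well clear. I'll wait, re-check and measure the angle and any displacements.

```bash
python3 - <<'E' 2>&1 | grep -v Warn
from h import *
import pickle
arm.wait(2.5)
s=read_camera("side"); s0=pickle.load(open("side.pkl","rb"));a=np.load("o.npy")
cv2.imwrite("pics/after2.png",cv2.resize(s["image"][195:365,190:400,::-1],None,fx=3,fy=3,interpolation=cv2.INTER_CUBIC))
# plane fit of the open hatch's blue pixels
im=s["image"].astype(int); P=[]
for v in range(205,262):
    for u in range(305,355):
        r,g,b=im[v,u]
        if b>70 and b>2*r and s["depth"][v,u]>0: P.append(world(s,u,v,win=0))
P=np.array(P); P=P[P[:,2]>.1]; m=np.median(P,0); P=P[np.linalg.norm(P-m,axis=1)<.08]
n=np.linalg.svd(P-P.mean(0))[2][2]; print(len(P),"tilt rad",np.arccos(abs(n[2])),"zmax",P[:,2].max())
# image change away from hatch & arm
d=np.abs(im-s0["image"].astype(int)).max(2)
for nm,(x0,x1,y0,y1) in dict(pink=(348,385,300,356),lemon=(198,232,270,300),blue=(256,280,220,258),panel=(228,325,270,352)).items(): print(nm,d[y0:y1,x0:x1].mean(),(d[y0:y1,x0:x1]>40).sum())
print(monitor.read_time_s())
E
```

```text
348 tilt rad 1.2042255508362654 zmax 0.1612996578954093
pink 8.750965250965251 0
lemon 9.958823529411765 0
blue 8.902412280701755 0
panel 10.519361327633895 141
12.0583
```

View pics/after2.png

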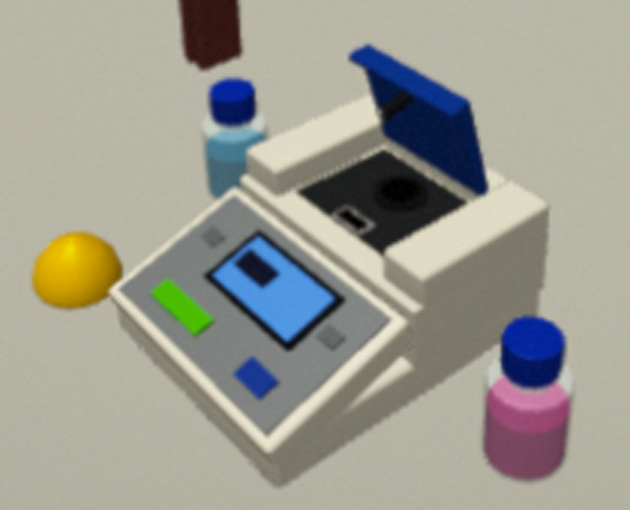

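The hatch is still open after 2.5 s untouched, and nothing visible has moved, so I'm handing in.

```bash
python3 -c "
from h import *
close_job()"
```

```text
the job is handed in; nothing more can be done
```

I pressed the hatch once at its ring mark with the closed fingertips, and it popped fully open when I let it go. I then backed the arm up and towards the photometer's front, waited about 3 s untouched, and handed the job in at about 12 s of the 32 s allowed. `close_job` reports no verdict.

- **Press:** I took the fingertips down to about z = 0.088 m, roughly 5 mm or a little more below the hatch's closed level. The force stayed between 2 and 3 N, so it never reached the end stop.
- **Open angle:** a plane fitted to the open hatch gave about 1.20 rad, above the 1.1 rad needed but short of the nominal 1.3. I think pixels on the hatch's edge pull the fit low, because the top edge height of 0.161 m matches what 1.3 rad would give. The two checks don't fully agree, but both are above 1.1 rad.
- **Other objects:** comparing the side view before and after, the two bottles and the lemon show no change. In the photometer panel area 141 pixels changed. I put that down to the opened hatch overlapping that area, since the case looks unmoved, but I didn't measure the photometer's position directly.

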